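# Lock a storage canister and press on its vent cap

### The job

Close up the storage canister: first turn its lock ring clockwise until the thumb post stands at the tall locked mark, and only then take the slim ribbed vent cap and press it straight down onto the stud in the middle of the lid until it clicks. Keep pressing firmly after the click so that the soft seal under the cap stays squeezed for a second or more, and finish like that: the job ends with the gripper still on the cap and pressing it down, nothing let go. Leave the wide jar cap and the other things where they are.

Things in the scene. Friction and masses are not known exactly. Their poses are not given: they have to be found in the camera images.
- thumb_post (a point): Point on the axis of the thumb post of the black lock ring round the lid, 24 mm above the ring's top face: the place to pinch. The post is an upright round peg, 14 mm in diameter, 34 mm tall above the ring (its top 10 mm above this point); any yaw will do. It circles the canister's centre line at 58 mm radius. The ring is 132 mm across, its top 69.5 mm above the worktop.
- lock_ring (a joint): Angle of the lock ring on the canister, rad: 0 = fully open (post at the low round dot), grows as it turns clockwise seen from above, 1.2 = post in line with the locked mark, stop at 1.3. It starts between 0 and 0.4, turns with about 2 to 4 N at the post and stays where it is left.
- lock_mark (a point): Top of the locked mark: a black upright bar, 5 mm wide and 11 mm tall, on the canister's steel shoulder just outside the ring, 73.5 mm from the centre line. The locked post stands on the line from the centre line to this mark. The open mark is only a low round dot. The canister is a low steel tin, 160 mm across its shoulder, fixed to the worktop.
- stud_seat (a point): On the canister's vertical centre line, 82 mm above the worktop, at the top of the free seal, where the fitted cap's underside rests. The steel stud, 17 mm in diameter, rises 23 mm above this point; tapered tip, 9 mm at its top. Four spring balls in it, 8 mm above this point, stand out to 25 mm diameter. Seal and the boss under it are 31 mm across, 14 mm above the lid: fingers may straddle them.
- cap_mid (a point): Centre (half-way up) of the slim vent cap, black with fine upright ribs, 34 mm in diameter and 45 mm tall, about 30 g. It stands upright on the worktop, open mouth down, z axis up; underside 22.5 mm below this point, closed top 22.5 mm above. The mouth is 20.6 mm wide (a lip 4 mm deep), the bore above it 26 mm wide and 40 mm deep.
- seal (a joint): How far the seal under the cap is squeezed, m: 0 = free, 0.003 = fully, then hard. Gives from about 4 N; fully at about 13 N. Before it comes the click: the cap's lip meets the spring balls with its underside about 12 mm above stud_seat; the push rises to about 6 to 12 N, falls to nothing at about 8 mm, and from 4 mm down the balls snap over the lip and pull the cap onto the seal.
- jar_cap: Wide flat black jar cap, 56 mm in diameter and 22 mm tall, origin at the centre of its underside. Not part of the job: leave it alone. It and the slim cap may stand in either one's place.
- tamper: Coffee tamper, steel foot and wooden handle, 51 mm wide and 84 mm tall, standing upright between the two caps; origin at the centre of its underside. Leave it standing.
- espresso_cup: Small white cup, 58 x 88 mm and 54 mm tall, to the left of the canister; origin at the centre of its underside. Leave it.
- milk_jug: Steel milk jug, 75 x 112 mm and 84 mm tall, to the left of the canister; origin at the centre of its underside. Leave it.
- teaspoon: Steel teaspoon lying behind the caps, 138 mm long and 12 mm tall; origin at the centre of its underside. Leave it.

How it is judged:
By the outcome, as a careful person would: the job done as asked, in the order asked, and still so for the second after the job is handed in, while the arm keeps its last pose, push and grip.
It also fails if it takes over 58 s, if anything falls off the work surface, if the arm or the gripper's body presses on something with over 40 N, if the wrist force passes 120 N, or if a joint passes its speed limit or range.

### The arm

A 6-joint arm with a two-finger parallel gripper is mounted at the origin on a cart in front of the work surface, level with it; the furniture and walls round the work are solid. World frame = base frame: x ahead of the robot, y to its left, z up, the work surface at z = 0. Lengths are in mm, angles in degrees, forces in N, time in s.
With the tool pointing down it reaches from about 350 to 850 mm from the base axis. Payload 8.1 kg.
Tool frame: the origin (TCP) lies on the centre line of the jaws, within the pads' length; the fingertips stand 19 mm ahead of it and the grasp point (between the pads) is the TCP; z points along the fingers, y is the line along which they close (so a half turn about z gives the same grasp; the last joint's range is limited). The gripper opens to 85 mm and grips with 20 to 120 N. Pads are 22 mm wide; open, the fingers measure 114 mm over their backs; the gripper's body (76 mm by 85 mm) begins 54 mm behind the grasp point. The pads swing forward as they close: fully open they stand 13 mm farther back than shut.
Start: joints at [58.648, 7.471, 85.268, -0, 87.261, -4.893], TCP at [267.317, 537.166, 250.292] pointing down, gripper open.
Joint ranges: [-169.43, 169.43], [-51.17, 129.36], [1.28, 143.12], [-76.62, 256.62], [0, 156.53], [-152.29, 152.29]. Speed limits (degrees/s): [136.94, 136.94, 159.86, 180, 180, 180].

### API

Orientations are given as [roll, pitch, yaw] about the fixed x, y, z axes, in that order (R = Rz(yaw) Ry(pitch) Rx(roll)).
In Python, from bench import r gives the robot as it stands. The module is installed in compiled form; this text tells all that it offers.
- The arm moves only by the tool servo_tool, never from a script. Its arguments are lists of equal length, an entry for each row: "fingers": the finger opening in m, from 0 to 0.0854; "linear": the shift along the tool's x, y, z in m, a list of three; "rotation": the turn, a rotation vector about the tool's x, y, z in degrees, a list of three. A call has 1 to 10 rows; each row is the pose to reach, as a shift and turn from the pose commanded when the call began, along the tool's axes at that moment; what a row does not reach only later rows make up. A row lasts 1/10 s, in which the tool goes at most 50 mm and 8.59 degrees, less where a joint would pass 70% of its speed; a pose out of reach is approached as far as the arm can. A call with a gripper value outside its range is refused whole. The fingers move at their own pace and stop on an object; "force" is the grip in N (left out, the last holds). Time passes only in rows, so rows that repeat a pose let the fingers close. It gives the time, the measured TCP pose, the force, the opening and the grip force at its end, in the units of the state.
- r.sense(): the state, without advancing time (a new reading comes with each control period).
- r.snapshot(name): name is "side" or "top" or "wrist"; returns a dict with "frame" (400x640x3 uint8, red, green, blue), "fx", "fy", "cx", "cy" (pixels), "camera_from_world" (4x4, takes a point from world to camera coordinates). Camera axes: x right, y up, looking along -z (the intrinsics and any distortion apply to the point x, -y, -z); pixel columns grow to the right and rows downward; lengths in mm; the calibration is good to about 2 mm. A picture is of the moment at which its call begins. There is no depth.
- r.hand_in(): hands the job in; it is judged then, once.
The state is a dict: "time": time; "joint_pos": joint angles; "qd": joint speeds; "joint_efforts": joint torques, N m; "tool_pos": TCP position; "tcp_rot": TCP orientation; "ft_force": force on the tool from outside, world axes, zero at the start; "wrist_torque": the same for the moment, N m; "finger_gap": finger opening in mm; "grip_force": force on a finger pad.
Only numpy, scipy, OpenCV 4.12 (cv2) and the standard library are available. Lean on these libraries where they do the work, as an engineer would, in place of code of your own. Each camera call takes 0.05 s, during which the arm holds its last target. There are 200 camera calls.

## Working session

There is one attempt and no reset: what is moved stays moved. The work goes in short steps, Python scripts to look and compute and a tool call to move; the robot and the scene stay as the last step left them, time stands still between calls to the robot, and variables do not carry over. Pictures are saved under pics/ and viewed, at most 10 in all, crops included, and the job is handed in when it is done.

Besides the shell and the picture viewer there is one more tool, called after ">>>" in YAML: its name, and indented under it one key for each argument. servo_tool: Moves the arm, as the interface text tells. Its arguments: {"type":"object","properties":{"fingers":{"type":"array","items":{"type":"number"}},"linear":{"type":"array","items":{"type":"array","items":{"type":"number"}}},"rotation":{"type":"array","items":{"type":"array","items":{"type":"number"}}},"force":{"type":"number"}},"required":["fingers","linear","rotation"]}

```bash
mkdir -p pics
cat > h.py <<'E'
import numpy as np, cv2
from bench import r
def snap(n,f=None):
    s=r.snapshot(n)
    if f: cv2.imwrite('pics/'+f,s['frame'][:,:,::-1])
    return s
def ray(s,u,v):
    T=np.array(s['camera_from_world']);R=T[:3,:3];t=T[:3,3]
    d=np.array([(u-s['cx'])/s['fx'],-(v-s['cy'])/s['fy'],-1.])
    return -R.T@t, R.T@d
def onz(s,u,v,z):
    c,d=ray(s,u,v); return c+d*(z-c[2])/d[2]
def proj(s,p):
    T=np.array(s['camera_from_world']);q=T[:3,:3]@np.array(p,float)+T[:3,3]
    return s['cx']+s['fx']*q[0]/-q[2], s['cy']+s['fy']*(-q[1])/-q[2]
E
python3 - <<'E'
from h import *
for n in ('top','side'):
    s=snap(n,n+'0.png'); print(n,{k:s[k] for k in s if k!='frame'})
print(r.sense())
E
```

```text
top {'fx': 434.60853622034915, 'fy': 434.60853622034915, 'cx': 316.7819552194734, 'cy': 195.96585636645324, 'camera_from_world': array([[ 3.74470588e-03, -9.99992970e-01, -1.90853245e-04,
        -2.07293340e+01],
       [ 9.90945972e-01,  3.68521258e-03,  1.34210656e-01,
        -5.43495847e+02],
       [-1.34209009e-01, -6.91704687e-04,  9.90952806e-01,
        -1.15345196e+03],
       [ 0.00000000e+00,  0.00000000e+00,  0.00000000e+00,
         1.00000000e+00]])}
side {'fx': 392.4183923089123, 'fy': 392.4183923089123, 'cx': 319.1290081930953, 'cy': 202.69151737383373, 'camera_from_world': array([[ 9.58279453e-01, -2.84917986e-01,  2.28523610e-02,
        -5.28914801e+02],
       [ 8.23207691e-02,  3.51666464e-01,  9.32498788e-01,
        -1.04386180e+02],
       [-2.73722086e-01, -8.91713205e-01,  3.60449414e-01,
        -1.04107066e+03],
       [ 0.00000000e+00,  0.00000000e+00,  0.00000000e+00,
         1.00000000e+00]])}
{'time': 0.1, 'joint_pos': array([ 5.86478854e+01,  7.51193431e+00,  8.53240234e+01,  8.35100607e-04,
        8.72633683e+01, -4.89235636e+00]), 'qd': array([-0.14266897, -0.11411878, -0.19093531, -0.00603363,  0.06089011,
        0.01047569]), 'joint_efforts': array([ 2.06510493e-03, -5.70945096e+01, -5.01942229e+01, -8.22823495e-05,
        8.10000667e-03, -5.76594644e-06]), 'tool_pos': array([267.05927994, 536.75188143, 249.3278722 ]), 'tcp_rot': array([-1.79901107e+02, -9.30195100e-03,  1.53540193e+02]), 'ft_force': array([ 0.06837566, -0.12984643,  0.59654562]), 'wrist_torque': array([ 0.01397105, -0.00746099, -0.01232823]), 'grip_force': 0.0, 'finger_gap': 85.3948500588114}
```

View pics/top0.png

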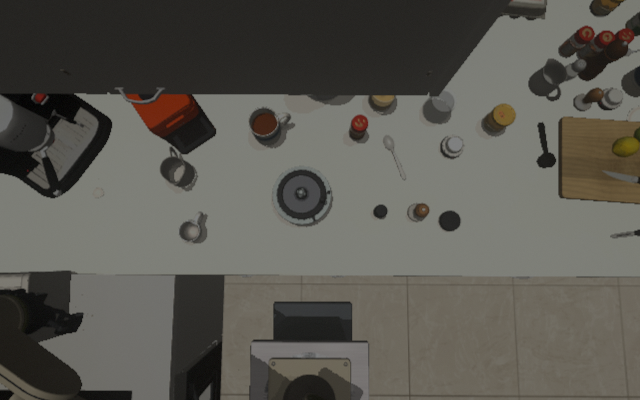

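View pics/side0.png

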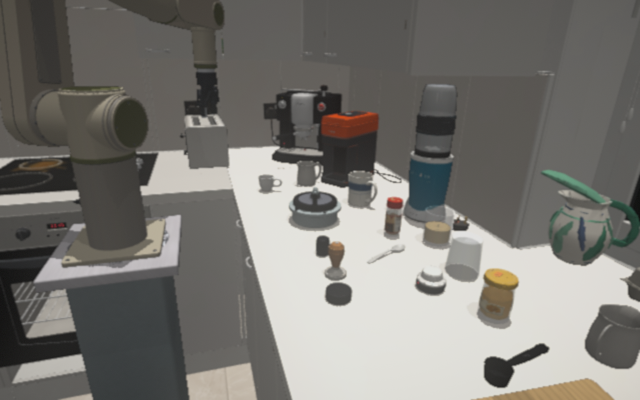

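Run:
```python
from h import *
t=snap('top');s=snap('side')
a=cv2.resize(t['frame'][150:240,262:397],None,fx=5,fy=5,interpolation=cv2.INTER_CUBIC)
a=np.clip(a.astype(float)*1.8,0,255).astype(np.uint8)
b=cv2.resize(s['frame'][180:260,270:380],None,fx=5,fy=5,interpolation=cv2.INTER_CUBIC)
b=np.clip(b.astype(float)*1.8,0,255).astype(np.uint8)
cv2.imwrite('pics/a.png',a[:,:,::-1]);cv2.imwrite('pics/b.png',b[:,:,::-1])
for u,v,z in((302,194,70),(302,194,105),(380,211,45),(419,211,80),(450,220,22)):print(onz(t,u,v,z).round(1))
c=onz(t,302,194,70)
print('side of c',proj(s,c))
```

```text
[544.2  20.7  70. ]
[539.3  19.4 105. ]
[ 502.  -189.9   45. ]
[ 498.9 -287.2   80. ]
[ 480.2 -385.5   22. ]
side of c (np.float64(315.2430499711801), np.float64(198.39686998467187))
```

View pics/a.png

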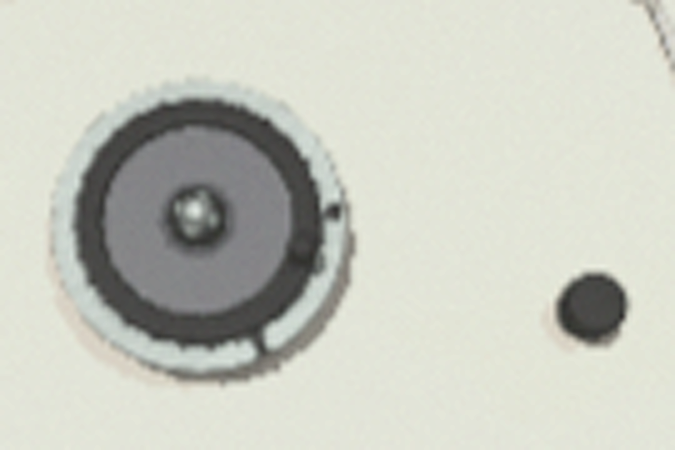

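View pics/b.png

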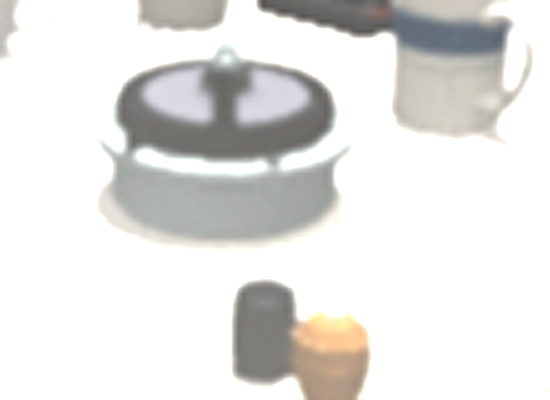

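Run:
```python
from h import *
from scipy.optimize import least_squares
t=snap('top');s=snap('side')
print(t['frame'].shape)
g=cv2.cvtColor(t['frame'],cv2.COLOR_RGB2GRAY)
def rectify(s,z,cx,cy,half,sc):
    n=int(2*half*sc)
    jj,ii=np.meshgrid(np.arange(n),np.arange(n))
    X=cx+half-ii/sc; Y=cy+half-jj/sc   # up=+x, left=+y
    P=np.stack([X,Y,np.full_like(X,z)],-1)
    T=np.array(s['camera_from_world']);q=P@T[:3,:3].T+T[:3,3]
    u=s['cx']+s['fx']*q[...,0]/-q[...,2];v=s['cy']-s['fy']*q[...,1]/-q[...,2]
    return cv2.remap(s['frame'],u.astype(np.float32),v.astype(np.float32),cv2.INTER_CUBIC)
# ring circle fit by radial edges (bright outside -> dark)
def radial(s,z,c,r0,r1,thr_dark,angs):
    g=cv2.cvtColor(s['frame'],cv2.COLOR_RGB2GRAY).astype(np.float32)
    rr=np.arange(r0,r1,.25);pts=[]
    for a in angs:
        uv=np.array([proj(s,(c[0]+q*np.cos(a),c[1]+q*np.sin(a),z)) for q in rr],np.float32)
        I=cv2.remap(g,uv[:,0].copy(),uv[:,1].copy(),cv2.INTER_LINEAR).ravel()
        d=np.diff(cv2.GaussianBlur(I[:,None],(1,9),0).ravel());k=np.argmax(d*thr_dark)
        pts.append((c[0]+rr[k]*np.cos(a),c[1]+rr[k]*np.sin(a)))
    return np.array(pts)
angs=np.deg2rad(np.arange(0,360,4))
for n,S in(('top',t),('side',s)):
    c=np.array([543.,20.])
    for _ in range(3):
        p=radial(S,69.5,c,56,76,1,angs)
        f=least_squares(lambda x:np.hypot(p[:,0]-x[0],p[:,1]-x[1])-x[2],[*c,66],loss='soft_l1'); c=f.x[:2]
    print(n,f.x.round(2), np.std(f.fun).round(2))
    if n=='top': ct=c
def rel(u,v,z):
    p=onz(t,u,v,z)[:2]-ct; return p.round(1),np.hypot(*p).round(1),np.rad2deg(np.arctan2(p[1],p[0])).round(1)
print('mark',rel(314.4,218,74),'dot',rel(328.6,192.2,62),'post',rel(322,199.4,103))
# cap
m=(g<60).astype(np.uint8); n,l,st,ce=cv2.connectedComponentsWithStats(m)
for i in range(1,n):
    if 15<st[i,4]<3000 and 130<ce[i][1]<260: print(st[i],ce[i].round(1))
```

```text
(400, 640, 3)
top [544.32  22.37  66.33] 1.31
side [541.92  17.9   68.99] 4.21
mark (array([-64.4, -35. ]), np.float64(73.3), np.float64(-151.4)) dot (array([  6.1, -72.8]), np.float64(73.0), np.float64(-85.2)) post (array([-18.6, -54.6]), np.float64(57.7), np.float64(-108.8))
[559 119   6  79 234] [560.1 158.8]
[254 122  29  24 245] [270.2 136.8]
[537 123  19  45 381] [544.6 149.9]
[633 127   7  15  64] [636.9 134.1]
[612 138  21  19 103] [618.7 149.5]
[441 143  15  16  42] [445.3 153. ]
[170 147   7   9  22] [172.7 150.5]
[161 157  33  30 510] [177.4 170.4]
[277 170  53  52 828] [302.4 195.3]
[294 187  15  14 115] [301.2 193.9]
[374 205  13  14 137] [380.1 211.2]
[414 204  14  14  89] [418.6 211.5]
[439 211  21  20 331] [449.2 220.6]
[180 222  11  18  78] [183.8 229.7]
[634 230   6   6  25] [637.1 232.5]
```

>>> servo_tool:
  fingers: [0.05,0.05,0.05,0.05,0.05,0.05,0.05,0.05,0.05,0.05]
  linear:
    - [-0.02,-0.018,-0.005]
    - [-0.05,-0.044,-0.01]
    - [-0.09,-0.078,-0.01]
    - [-0.13,-0.113,-0.01]
    - [-0.17,-0.147,-0.01]
    - [-0.21,-0.182,-0.01]
    - [-0.245,-0.212,-0.01]
    - [-0.28,-0.242,-0.01]
    - [-0.31,-0.268,-0.01]
    - [-0.34,-0.294,-0.01]
  rotation:
    - [0,0,5]
    - [0,0,12]
    - [0,0,20]
    - [0,0,28]
    - [0,0,36]
    - [0,0,44]
    - [0,0,52]
    - [0,0,60]
    - [0,0,68]
    - [0,0,76]

```text
time: 1.3
tool_pos: [441.2, 120.4, 260.6]
tcp_rot: [180.0, -0.0, 77.2]
ft_force: [1.3, 0.7, -0.2]
finger_gap: 50.3
grip_force: 0.0
```

```bash
cat >> h.py <<'E'
def delta(c,t):  # c,t=(x,y,z,yaw) mm/deg, tool down -> tool shift (m), tool z turn
    a=np.deg2rad(c[3]);d=np.array(t[:3],float)-np.array(c[:3])
    print('lin',np.round([d@[np.cos(a),np.sin(a),0],d@[np.sin(a),-np.cos(a),0],-d[2]],1)/1000,'rot',np.round(-((t[3]-c[3]+180)%360-180),1))
def after(c,l,rz):
    a=np.deg2rad(c[3]);x,y,z=np.array(l)*1000
    return (c[0]+x*np.cos(a)+y*np.sin(a),c[1]+x*np.sin(a)-y*np.cos(a),c[2]-z,c[3]-rz)
def st():
    s=r.sense();print(round(s['time'],2),s['tool_pos'].round(1),s['tcp_rot'].round(1),'F',s['ft_force'].round(1),'gap',round(s['finger_gap'],1),'grip',round(s['grip_force'],1),'j',s['joint_pos'].round(0))
E
python3 - <<'E'
from h import *
c=after((267.3,537.2,250.3,153.54),(-.340,-.294,-.01),76);print(c);delta(c,(500,-20,230,70));st()
E
```

```text
(np.float64(440.6850812516284), np.float64(122.50298578436059), np.float64(260.3), 77.53999999999999)
lin [-0.1263  0.0887  0.0303] rot 7.5
1.3 [441.2 120.4 260.6] [180.   -0.   77.2] F [ 1.3  0.7 -0.2] gap 50.3 grip 0.0 j [  9. -15. 106.  -0.  89.  22.]
```

>>> servo_tool:
  fingers: [0.05,0.05,0.05,0.05,0.05,0.05,0.05]
  linear:
    - [-0.035,0.024,0.008]
    - [-0.07,0.049,0.017]
    - [-0.1,0.07,0.024]
    - [-0.12,0.084,0.028]
    - [-0.126,0.089,0.03]
    - [-0.126,0.089,0.03]
    - [-0.126,0.089,0.03]
  rotation:
    - [0,0,2]
    - [0,0,4]
    - [0,0,6]
    - [0,0,7]
    - [0,0,7.5]
    - [0,0,7.5]
    - [0,0,7.5]

```text
time: 2.0
tool_pos: [500.2, -19.0, 230.4]
tcp_rot: [-180.0, -0.0, 70.1]
ft_force: [-0.0, -0.3, 0.7]
finger_gap: 50.5
grip_force: 0.0
```

Run:
```python
from h import *
st();w=snap('wrist','w1.png');T=np.array(w['camera_from_world']);print('cam',(-T[:3,:3].T@T[:3,3]).round(1),T[:3,:3].round(3),w['fx'],w['cx'],w['cy'])
for p in ((544.3,22.4,69.5),(525.7,-32.2,103.5),(502,-190,45)): print(np.round(proj(w,p)))
```

```text
2.0 [500.2 -19.  230.4] [-180.    -0.    70.1] F [-0.  -0.3  0.7] gap 50.5 grip 0.0 j [ -8.  -8. 102.   0.  85.  12.]
cam [523.1  44.5 353.6] [[ 0.94  -0.341  0.001]
 [ 0.329  0.906 -0.267]
 [ 0.09   0.252  0.964]] 317.81829622623303 318.411663863401 194.58615340008618
[349. 123.]
[353. 197.]
[371. 316.]
```

View pics/w1.png

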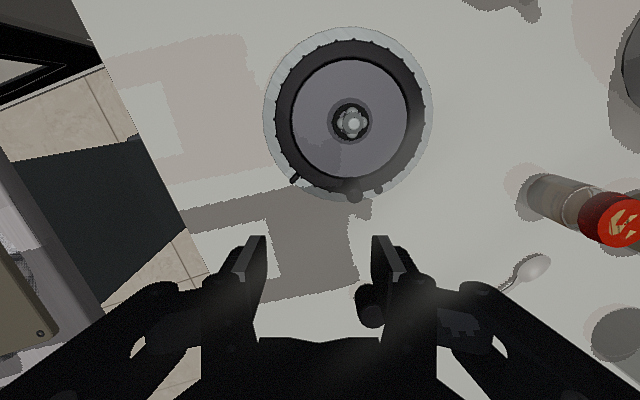

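Wrist view: canister centre near (351,123), post top near (354,197), locked bar near (295,180), open dot near (378,189). Slim cap is partly hidden behind the right finger at (371,305). Measuring the ring precisely.

```bash
cat >> h.py <<'E'
from scipy.optimize import least_squares
def ringfit(S,c,z=69.5,r0=58,r1=74,angs=np.deg2rad(np.arange(0,360,3))):
    g=cv2.cvtColor(S['frame'],cv2.COLOR_RGB2GRAY).astype(np.float32);c=np.array(c,float)
    rr=np.arange(r0,r1,.2)
    for _ in range(4):
        pts=[]
        for a in angs:
            uv=np.array([proj(S,(c[0]+q*np.cos(a),c[1]+q*np.sin(a),z)) for q in rr],np.float32)
            I=cv2.GaussianBlur(cv2.remap(g,uv[:,0].copy(),uv[:,1].copy(),cv2.INTER_LINEAR).reshape(-1,1),(1,9),0).ravel()
            k=np.argmax(np.diff(I)); pts.append((c[0]+rr[k]*np.cos(a),c[1]+rr[k]*np.sin(a)))
        p=np.array(pts)
        f=least_squares(lambda x:np.hypot(p[:,0]-x[0],p[:,1]-x[1])-x[2],[*c,66],loss='soft_l1',f_scale=.5); c=f.x[:2]
    return f.x,np.median(np.abs(f.fun))
def rect(S,c,z,half=85,sc=3):
    n=int(2*half*sc);jj,ii=np.meshgrid(np.arange(n),np.arange(n))
    P=np.stack([c[0]+half-ii/sc,c[1]+half-jj/sc,np.full(ii.shape,float(z))],-1)
    T=np.array(S['camera_from_world']);q=P@T[:3,:3].T+T[:3,3]
    u=S['cx']-S['fx']*q[...,0]/q[...,2];v=S['cy']+S['fy']*q[...,1]/q[...,2]
    return cv2.remap(S['frame'],u.astype(np.float32),v.astype(np.float32),cv2.INTER_CUBIC)
E
python3 - <<'E'
from h import *
w=snap('wrist');f,e=ringfit(w,(544,22));print('wrist',f.round(2),e.round(2))
c=f[:2]
a=rect(w,c,69.5,85,2.3);b=rect(w,c,103.5,85,2.3)
im=np.clip(np.hstack([a,b])*1.6,0,255).astype(np.uint8);print(im.shape)
cv2.imwrite('pics/rect1.png',im[:,:,::-1])
E
```

```text
wrist [544.39  23.68  65.18] 0.19
(390, 780, 3)
```

View pics/rect1.png

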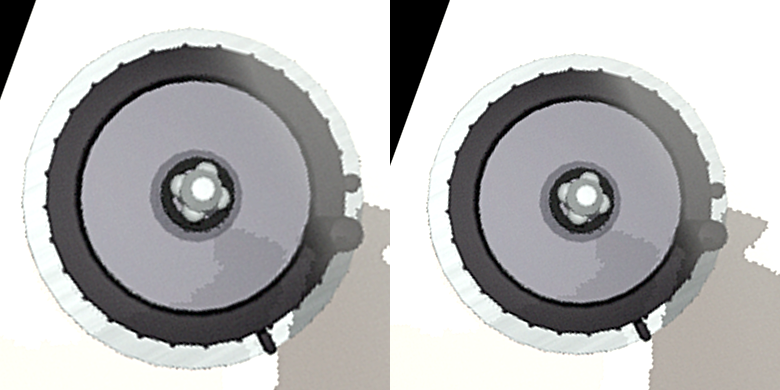

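Run:
```python
from h import *
c=after((440.685,122.503,260.3,77.54),(-.126,.089,.03),7.5);print(c)
delta(c,(526.9,-32,150,72.4));delta(c,(526.9,-32,94,72.4))
```

```text
(np.float64(500.4032664214774), np.float64(-19.731765987832404), np.float64(230.3), 70.04)
lin [-0.0025  0.0291  0.0803] rot -2.4
lin [-0.0025  0.0291  0.1363] rot -2.4
```

>>> servo_tool:
  fingers: [0.05,0.05,0.05,0.05,0.05,0.05,0.05,0.05,0.05,0.05]
  linear:
    - [-0.001,0.01,0.02]
    - [-0.0025,0.022,0.045]
    - [-0.0025,0.029,0.07]
    - [-0.0025,0.029,0.09]
    - [-0.0025,0.029,0.105]
    - [-0.0025,0.029,0.12]
    - [-0.0025,0.029,0.13]
    - [-0.0025,0.029,0.136]
    - [-0.0025,0.029,0.136]
    - [-0.0025,0.029,0.136]
  rotation:
    - [0,0,-1]
    - [0,0,-2]
    - [0,0,-2.4]
    - [0,0,-2.4]
    - [0,0,-2.4]
    - [0,0,-2.4]
    - [0,0,-2.4]
    - [0,0,-2.4]
    - [0,0,-2.4]
    - [0,0,-2.4]

```text
time: 3.1
tool_pos: [527.3, -32.0, 94.9]
tcp_rot: [179.9, -0.0, 72.4]
ft_force: [0.5, -0.7, 0.5]
finger_gap: 50.2
grip_force: 0.0
```

>>> servo_tool:
  fingers: [0.03,0.01,0.008,0.008,0.008,0.008,0.008]
  linear:
    - [0,0,0]
    - [0,0,0]
    - [0,0,0]
    - [0,0,0]
    - [0,0,0]
    - [0,0,0]
    - [0,0,0]
  rotation:
    - [0,0,0]
    - [0,0,0]
    - [0,0,0]
    - [0,0,0]
    - [0,0,0]
    - [0,0,0]
    - [0,0,0]
  force: 25

```text
time: 3.8
tool_pos: [527.2, -32.1, 94.9]
tcp_rot: [179.9, -0.0, 72.4]
ft_force: [-1.3, -0.0, 6.5]
finger_gap: 13.2
grip_force: 24.6
```

Run:
```python
from h import *
st()
c=after((500.403,-19.732,230.3,70.04),(-.0025,.029,.136),-2.4);print(c)
C=np.array([544.4,23.2]);p=np.array(c[:2])-C;a0=np.rad2deg(np.arctan2(p[1],p[0]));print(a0,np.hypot(*p))
for a in (-113,-118,-123,-128,-133,-138,-143,-148,-151,-154.2):
    q=C+58*np.array([np.cos(np.deg2rad(a)),np.sin(np.deg2rad(a))]); print(a,end=' ');delta(c,(*q,c[2],c[3]+a-a0))
```

```text
3.8 [527.2 -32.1  94.9] [179.9  -0.   72.4] F [-1.3 -0.   6.5] gap 13.2 grip 24.6 j [ -9.   4. 106.  -0.  70.   9.]
(np.float64(526.8075937622735), np.float64(-31.981384811055115), np.float64(94.30000000000001), 72.44000000000001)
-107.68282888626766 57.91785551018735
-113 lin [ 0.0002 -0.0054 -0.    ] rot 5.3
-118 lin [ 0.0009 -0.0104 -0.    ] rot 10.3
-123 lin [ 0.002  -0.0153 -0.    ] rot 15.3
-128 lin [ 0.0036 -0.0201 -0.    ] rot 20.3
-133 lin [ 0.0055 -0.0248 -0.    ] rot 25.3
-138 lin [ 0.0079 -0.0293 -0.    ] rot 30.3
-143 lin [ 0.0107 -0.0335 -0.    ] rot 35.3
-148 lin [ 0.0138 -0.0375 -0.    ] rot 40.3
-151 lin [ 0.0158 -0.0398 -0.    ] rot 43.3
-154.2 lin [ 0.0181 -0.042  -0.    ] rot 46.5
```

>>> servo_tool:
  fingers: [0.008,0.008,0.008,0.008,0.008,0.008,0.008,0.008,0.008,0.008]
  linear:
    - [0.0,-0.002,0]
    - [0.0002,-0.0054,0]
    - [0.0009,-0.0104,0]
    - [0.002,-0.0153,0]
    - [0.0036,-0.0201,0]
    - [0.0055,-0.0248,0]
    - [0.0079,-0.0293,0]
    - [0.0107,-0.0335,0]
    - [0.0127,-0.036,0]
    - [0.0138,-0.0375,0]
  rotation:
    - [0,0,2]
    - [0,0,5.3]
    - [0,0,10.3]
    - [0,0,15.3]
    - [0,0,20.3]
    - [0,0,25.3]
    - [0,0,30.3]
    - [0,0,35.3]
    - [0,0,38.3]
    - [0,0,40.3]
  force: 30

```text
time: 4.8
tool_pos: [495.4, -8.1, 95.0]
tcp_rot: [179.9, 0.0, 32.0]
ft_force: [-2.2, -3.2, 5.7]
finger_gap: 12.8
grip_force: 29.7
```

Run:
```python
from h import *
st()
c=after((526.8076,-31.9814,94.3,72.44),(.0138,-.0375,0),40.3);print(c)
C=np.array([544.4,23.2])
for a in (-151,-154.2):
    q=C+58*np.array([np.cos(np.deg2rad(a)),np.sin(np.deg2rad(a))]); print(a,end=' ');delta(c,(*q,c[2],c[3]+a+148))
p=r.sense()['tool_pos'][:2]-C;print(np.hypot(*p),np.rad2deg(np.arctan2(p[1],p[0])))
```

```text
4.8 [495.4  -8.1  95. ] [179.9   0.   32. ] F [-2.2 -3.2  5.7] gap 12.8 grip 29.7 j [ -7.  -1. 111.  -0.  70.  51.]
(np.float64(495.21856287398737), np.float64(-7.510545224340916), np.float64(94.3), 32.14)
-151 lin [ 0.0001 -0.003  -0.    ] rot 3.0
-154.2 lin [ 0.0003 -0.0062 -0.    ] rot 6.2
58.14890725082914 -147.4846501263498
```

>>> servo_tool:
  fingers: [0.008,0.008,0.008,0.008,0.008]
  linear:
    - [0,-0.0015,0]
    - [0.0001,-0.003,0]
    - [0.0002,-0.005,0]
    - [0.0003,-0.0062,0]
    - [0.0003,-0.0062,0]
  rotation:
    - [0,0,1.5]
    - [0,0,3]
    - [0,0,5]
    - [0,0,6.2]
    - [0,0,6.2]

```text
time: 5.3
tool_pos: [492.2, -2.5, 95.0]
tcp_rot: [180.0, 0.0, 25.9]
ft_force: [-4.3, -1.7, 7.9]
finger_gap: 12.8
grip_force: 29.9
```

>>> servo_tool:
  fingers: [0.02,0.045,0.045,0.045,0.045,0.045,0.045,0.045,0.045,0.045]
  linear:
    - [0,0,0]
    - [0,0,0]
    - [0,0,0]
    - [0,0,0]
    - [0,0,-0.01]
    - [0,0,-0.035]
    - [0,0,-0.065]
    - [0,0,-0.1]
    - [-0.02,0,-0.125]
    - [-0.03,0,-0.135]
  rotation:
    - [0,0,0]
    - [0,0,0]
    - [0,0,0]
    - [0,0,0]
    - [0,0,0]
    - [0,0,0]
    - [0,0,0]
    - [0,0,0]
    - [0,0,0]
    - [0,0,0]

```text
time: 6.3
tool_pos: [466.0, -15.7, 233.5]
tcp_rot: [179.8, -0.2, 26.0]
ft_force: [0.2, 0.5, 0.6]
finger_gap: 44.9
grip_force: 0.0
```

>>> servo_tool:
  fingers: [0.045,0.045,0.045]
  linear:
    - [0,0,0]
    - [0,0,0]
    - [0,0,0]
  rotation:
    - [0,0,0]
    - [0,0,0]
    - [0,0,0]

```text
time: 6.6
tool_pos: [465.0, -15.0, 228.3]
tcp_rot: [-179.9, 0.1, 25.9]
ft_force: [0.4, 0.2, -0.9]
finger_gap: 45.0
grip_force: 0.0
```

Run:
```python
from h import *
st()
c=after((495.2186,-7.5105,94.3,32.14),(.0003,-.0062,0),6.2);print(c);c=after(c,(-.03,0,-.135),0);print(c)
w=snap('wrist');f,e=ringfit(w,(544,23));print(f.round(2),e.round(2))
t=snap('top');print(ringfit(t,(544,23))[0].round(2))
k=f[:2]
im=np.hstack([rect(w,k,69.5,85,2.3),rect(w,k,103.5,85,2.3)])
cv2.imwrite('pics/rect2.png',np.clip(im*1.6,0,255).astype(np.uint8)[:,:,::-1])
```

```text
6.6 [465.  -15.  228.3] [-1.799e+02  1.000e-01  2.590e+01] F [ 0.4  0.2 -0.9] gap 45.0 grip 0.0 j [ -8. -13. 108.   0.  86.  56.]
(np.float64(492.1742881322709), np.float64(-2.101048525774191), np.float64(94.3), 25.94)
(np.float64(465.19670969463806), np.float64(-15.223939275962191), np.float64(229.3), 25.94)
[544.02  23.21  65.09] 0.31
[550.33  14.93  65.57]
```

View pics/rect2.png

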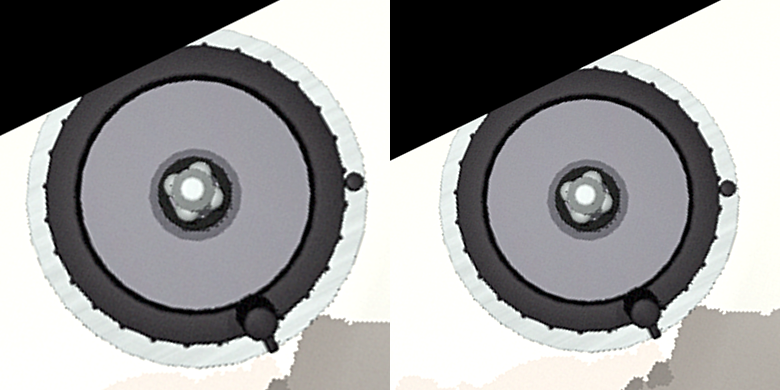

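Run:
```python
from h import *
w=snap('wrist');T=np.array(w['camera_from_world']);print('cam',(-T[:3,:3].T@T[:3,3]).round(1))
g=cv2.cvtColor(w['frame'],cv2.COLOR_RGB2GRAY)
C=np.array([544.1,23.2])
def prof(z,r0,r1,a0,a1):
    A=np.arange(a0,a1,.25);R=np.arange(r0,r1,.5)
    uv=np.array([[proj(w,(C[0]+q*np.cos(a),C[1]+q*np.sin(a),z)) for q in R] for a in np.deg2rad(A)],np.float32)
    return A,cv2.remap(g,uv[...,0].copy(),uv[...,1].copy(),cv2.INTER_LINEAR).astype(float)
for z in (62,65,68):
    A,I=prof(z,71,76,-95,-78);m=I.mean(1);k=np.clip(m.max()-20-m,0,None);print('dot',z,(A*k).sum()/k.sum())
for z in (66,69,72,75):
    A,I=prof(z,72,75,-165,-142);m=I.mean(1);k=np.clip(np.percentile(m,80)-20-m,0,None);print('mark',z,(A*k).sum()/k.sum(),m[::8].round())
im=rect(w,C+np.array([-50,-25]),103.5,25,12);print(im.shape)
cv2.imwrite('pics/post.png',np.clip(im*2.2,0,255).astype(np.uint8)[:,:,::-1])
```

```text
cam [526.   14.3 351.1]
dot 62 -84.52749496862792
dot 65 -84.71538612308899
dot 68 -84.92736890001137
mark 66 -153.14290677784902 [145. 146. 147. 146. 147.  79.  29. 109. 148. 147. 147. 147.]
mark 69 -153.11421198254763 [144. 144. 145. 144. 146.  80.  27. 104. 148. 142. 144. 146.]
mark 72 -153.11459325081984 [142. 142. 146. 143. 145.  83.  24. 107. 150. 143. 141. 148.]
mark 75 -153.15058451308454 [142. 144. 150. 144. 148.  94.  19. 120. 154. 147. 143. 149.]
(600, 600, 3)
```

View pics/post.png

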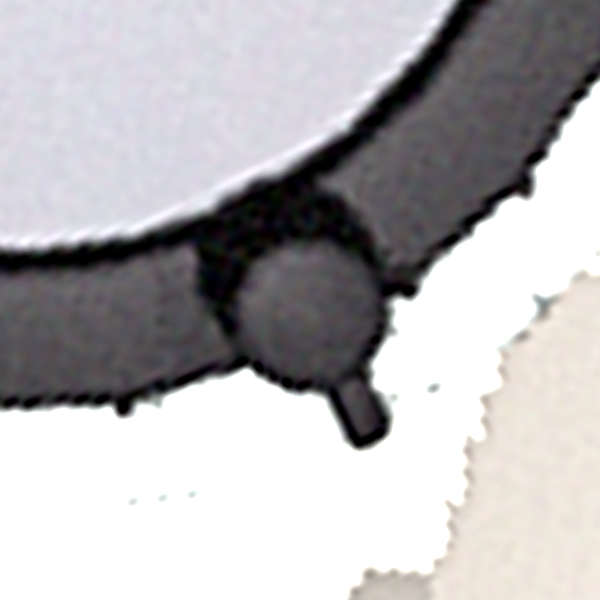

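Run:
```python
from h import *
delta((465.197,-15.224,229.3,25.94),(455,-215,200,25.94))
```

```text
lin [-0.0966  0.1752  0.0293] rot -0.0
```

>>> servo_tool:
  fingers: [0.06,0.06,0.06,0.06,0.06,0.06,0.06,0.06,0.06,0.06]
  linear:
    - [-0.01,0.018,0.003]
    - [-0.03,0.054,0.009]
    - [-0.05,0.09,0.015]
    - [-0.07,0.126,0.021]
    - [-0.085,0.154,0.025]
    - [-0.093,0.168,0.028]
    - [-0.0966,0.175,0.029]
    - [-0.0966,0.175,0.029]
    - [-0.0966,0.175,0.029]
    - [-0.0966,0.175,0.029]
  rotation:
    - [0,0,0]
    - [0,0,0]
    - [0,0,0]
    - [0,0,0]
    - [0,0,0]
    - [0,0,0]
    - [0,0,0]
    - [0,0,0]
    - [0,0,0]
    - [0,0,0]

```text
time: 7.75
tool_pos: [455.3, -213.7, 200.5]
tcp_rot: [180.0, -0.0, 26.0]
ft_force: [0.6, 0.3, 1.1]
finger_gap: 60.1
grip_force: 0.0
```

Run:
```python
from h import *
st();c=after((465.197,-15.224,229.3,25.94),(-.0966,.175,.029),0);print(c)
w=snap('wrist','w2.png');t=snap('top')
print([np.round(proj(w,p)) for p in((502,-190,45),(502,-190,0))])
```

```text
7.75 [ 455.3 -213.7  200.5] [180.  -0.  26.] F [0.6 0.3 1.1] gap 60.1 grip 0.0 j [-31.  -6. 104.   0.  82.  33.]
(np.float64(454.8793934735857), np.float64(-214.84891576846337), np.float64(200.3), 25.94)
[array([317., 125.]), array([317., 122.])]
```

View pics/w2.png

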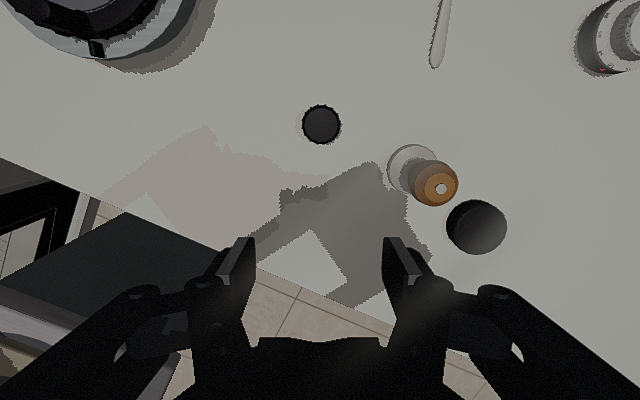

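Run:
```python
from h import *
w=snap('wrist');t=snap('top')
for n,s,u,v in(('wrist',w,321,124),('top',t,380,211)):
    g=cv2.cvtColor(s['frame'],cv2.COLOR_RGB2GRAY);_,l,stt,ce=cv2.connectedComponentsWithStats((g<70).astype(np.uint8))
    i=l[v,u];print(n,stt[i],ce[i].round(1),onz(s,*ce[i],45).round(1),onz(s,*ce[i],22).round(1))
    p=onz(s,*ce[i],45)
delta((454.879,-214.849,200.3,25.94),(*onz(w,*[0,0],45)[:2],45,25.94))
```

```text
wrist [ 301  104   40   40 1189] [320.5 124. ] [ 504.  -192.6   45. ] [ 503.  -193.2   22. ]
top [374 205  13  14 143] [380.  211.3] [ 501.2 -190.    45. ] [ 503.5 -193.3   22. ]
lin [ 0.148  -0.2481  0.1553] rot -0.0
```

Run:
```python
from h import *
delta((454.879,-214.849,200.3,25.94),(503.7,-192.5,26.3,25.94))
```

```text
lin [0.0537 0.0013 0.174 ] rot -0.0
```

>>> servo_tool:
  fingers: [0.06,0.06,0.06,0.06,0.06,0.06,0.06,0.06,0.06,0.06]
  linear:
    - [0.01,0,0.01]
    - [0.03,0.001,0.03]
    - [0.048,0.0013,0.06]
    - [0.0537,0.0013,0.09]
    - [0.0537,0.0013,0.115]
    - [0.0537,0.0013,0.137]
    - [0.0537,0.0013,0.155]
    - [0.0537,0.0013,0.167]
    - [0.0537,0.0013,0.174]
    - [0.0537,0.0013,0.174]
  rotation:
    - [0,0,0]
    - [0,0,0]
    - [0,0,0]
    - [0,0,0]
    - [0,0,0]
    - [0,0,0]
    - [0,0,0]
    - [0,0,0]
    - [0,0,0]
    - [0,0,0]

```text
time: 8.95
tool_pos: [503.3, -192.1, 25.3]
tcp_rot: [-179.9, 0.1, 25.9]
ft_force: [-0.6, -0.2, -0.3]
finger_gap: 60.0
grip_force: 0.0
```

>>> servo_tool:
  fingers: [0.06,0.05,0.042,0.036,0.03,0.026,0.026,0.026]
  linear:
    - [0,0,0]
    - [0,0,0]
    - [0,0,0]
    - [0,0,0]
    - [0,0,0]
    - [0,0,0]
    - [0,0,0]
    - [0,0,0]
  rotation:
    - [0,0,0]
    - [0,0,0]
    - [0,0,0]
    - [0,0,0]
    - [0,0,0]
    - [0,0,0]
    - [0,0,0]
    - [0,0,0]
  force: 80

```text
time: 9.75
tool_pos: [504.5, -192.9, 27.3]
tcp_rot: [179.9, -0.1, 25.9]
ft_force: [0.0, 0.2, 6.0]
finger_gap: 32.2
grip_force: 79.6
```

Run:
```python
from h import *
st();c=after((454.879,-214.849,200.3,25.94),(.0537,.0013,.174),0);print(c)
delta(c,(c[0],c[1],200,25.94))
```

```text
9.75 [ 504.5 -192.9   27.3] [ 1.799e+02 -1.000e-01  2.590e+01] F [0.  0.2 6. ] gap 32.2 grip 79.6 j [-26.  11. 106.   0.  63.  38.]
(np.float64(503.7375240025375), np.float64(-192.52805395612756), np.float64(26.30000000000001), 25.94)
lin [ 0.      0.     -0.1737] rot -0.0
```

>>> servo_tool:
  fingers: [0.026,0.026,0.026,0.026,0.026,0.026,0.026,0.026,0.026,0.026]
  linear:
    - [0,0,-0.01]
    - [0,0,-0.03]
    - [0,0,-0.06]
    - [0,0,-0.09]
    - [0,0,-0.12]
    - [0,0,-0.145]
    - [0,0,-0.165]
    - [0,0,-0.174]
    - [0,0,-0.174]
    - [0,0,-0.174]
  rotation:
    - [0,0,0]
    - [0,0,0]
    - [0,0,0]
    - [0,0,0]
    - [0,0,0]
    - [0,0,0]
    - [0,0,0]
    - [0,0,0]
    - [0,0,0]
    - [0,0,0]
  force: 80

```text
time: 10.75
tool_pos: [503.3, -192.4, 199.4]
tcp_rot: [-179.9, 0.0, 25.9]
ft_force: [-0.8, -0.0, -0.5]
finger_gap: 32.0
grip_force: 79.2
```

Run:
```python
from h import *
st();c=(503.7375,-192.528,200.3,25.94)
w=snap('wrist');p=r.sense()['tool_pos']
print('proj tcp',proj(w,p),proj(w,p+[0,0,20]),proj(w,p+[0,0,-24]))
im=w['frame'][200:400,180:480]
cv2.imwrite('pics/held.png',np.clip(cv2.resize(im,None,fx=2.6,fy=2.6)*2.,0,255).astype(np.uint8)[:,:,::-1])
delta(c,(494,-2,200.3,25.94)); delta(c,(544.2,23.2,200.3,25.94))
```

```text
10.75 [ 503.3 -192.4  199.4] [-179.9    0.    25.9] F [-0.8 -0.  -0.5] gap 32.0 grip 79.2 j [-26.  -0.  99.  -0.  82.  38.]
proj tcp (np.float64(317.280336832554), np.float64(269.40149597585554)) (np.float64(317.0626726484828), np.float64(296.0298370628574)) (np.float64(317.4725014461475), np.float64(245.8926908986385))
lin [ 0.0746 -0.1756 -0.    ] rot -0.0
lin [ 0.1308 -0.1763 -0.    ] rot -0.0
```

View pics/held.png

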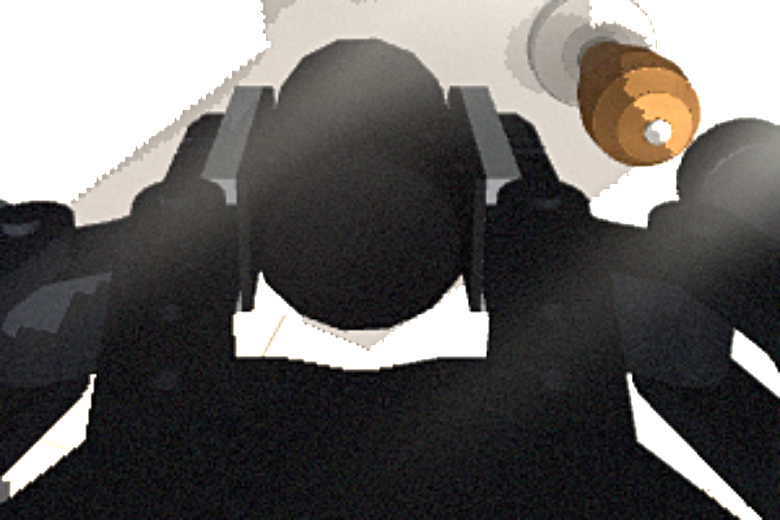

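Run:
```python
from h import *
w=snap('wrist');s=r.sense();p=s['tool_pos'];a=np.deg2rad(25.94);X=np.array([np.cos(a),np.sin(a),0])
# top rear edge, bottom front edge
for dz in (17.7,18.7): print('rear',dz,(onz(w,180+370/2.6,200+328/2.6,p[2]+dz)-p)@X+17)
for dz in (-27.3,-26.3): print('front',dz,(onz(w,180+362/2.6,200+39/2.6,p[2]+dz)-p)@X-17)
```

```text
rear 17.7 2.2282075989467707
rear 18.7 3.0107976791909064
front -27.3 -1.7068912097276794
front -26.3 -1.3579948173036662
```

>>> servo_tool:
  fingers: [0.026,0.026,0.026,0.026,0.026,0.026,0.026,0.026,0.026,0.026]
  linear:
    - [0.007,-0.01,0]
    - [0.025,-0.034,0]
    - [0.045,-0.061,0]
    - [0.065,-0.088,0]
    - [0.085,-0.115,0]
    - [0.105,-0.142,0]
    - [0.12,-0.162,0]
    - [0.128,-0.173,0]
    - [0.1305,-0.1762,0]
    - [0.1305,-0.1762,0]
  rotation:
    - [0,0,0]
    - [0,0,0]
    - [0,0,0]
    - [0,0,0]
    - [0,0,0]
    - [0,0,0]
    - [0,0,0]
    - [0,0,0]
    - [0,0,0]
    - [0,0,0]

```text
time: 11.85
tool_pos: [543.8, 23.1, 199.9]
tcp_rot: [-180.0, 0.0, 26.0]
ft_force: [-0.4, -0.9, -1.3]
finger_gap: 31.9
grip_force: 79.2
```

>>> servo_tool:
  fingers: [0.026,0.026,0.026,0.026,0.026,0.026,0.026,0.026]
  linear:
    - [0,0,0.005]
    - [0,0,0.018]
    - [0,0,0.034]
    - [0,0,0.048]
    - [0,0,0.057]
    - [0,0,0.06]
    - [0,0,0.06]
    - [0,0,0.06]
  rotation:
    - [0,0,0]
    - [0,0,0]
    - [0,0,0]
    - [0,0,0]
    - [0,0,0]
    - [0,0,0]
    - [0,0,0]
    - [0,0,0]

```text
time: 12.65
tool_pos: [544.5, 23.0, 140.8]
tcp_rot: [180.0, -0.0, 25.9]
ft_force: [0.4, 0.2, 0.3]
finger_gap: 31.9
grip_force: 79.2
```

Run:
```python
from h import *
st();c=after((503.7375,-192.528,200.3,25.94),(.1305,-.1762,.06),0);print(c)
p=r.sense()['tool_pos']
t=snap('top');s=snap('side');w=snap('wrist')
a=t['frame'][150:240,262:352];b=s['frame'][170:230,285:345]
f=lambda i,k:np.clip(cv2.resize(i,(k,k),interpolation=cv2.INTER_CUBIC)*1.8,0,255).astype(np.uint8)
cv2.imwrite('pics/pre.png',np.hstack([f(a,400),f(b,400)])[:,:,::-1])
print('side: axis x',proj(s,(544.2,23.3,105)),proj(s,(544.2,23.3,82)),'tcp',proj(s,p),proj(s,p-[0,0,27]))
```

```text
12.65 [544.5  23.  140.8] [180.   -0.   25.9] F [0.4 0.2 0.3] gap 31.9 grip 79.2 j [ -3.   3. 101.  -0.  75.  61.]
(np.float64(544.0148545309319), np.float64(23.004885453681112), np.float64(140.3), 25.94)
side: axis x (np.float64(315.22870664584656), np.float64(187.12840734478016)) (np.float64(315.08147114004885), np.float64(194.3626116777069)) tcp (np.float64(315.5790832391602), np.float64(175.67645930082568)) (np.float64(315.40159814635206), np.float64(184.34897588715484))
```

View pics/pre.png

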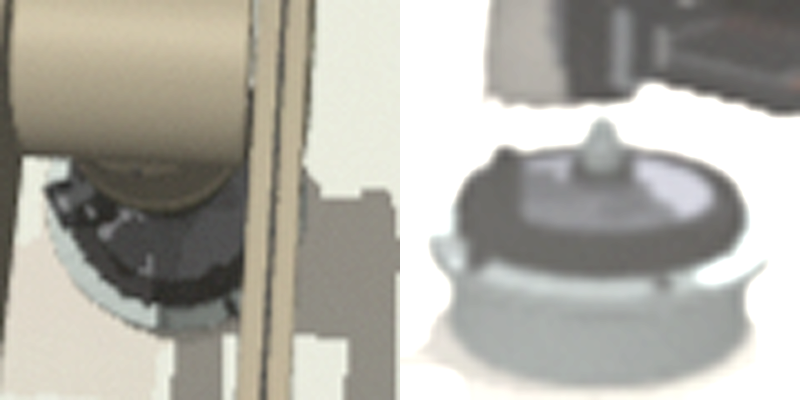

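I've used up my allowance of pictures (11 viewed, one over the limit of 10), so from here I go by force and numbers only. The side view shows the stud tip at about (315,188), directly under the projected tool axis.

>>> servo_tool:
  fingers: [0.026,0.026,0.026,0.026,0.026,0.026,0.026,0.026]
  linear:
    - [0,0,0.002]
    - [0,0,0.005]
    - [0,0,0.008]
    - [0,0,0.011]
    - [0,0,0.013]
    - [0,0,0.015]
    - [0,0,0.015]
    - [0,0,0.015]
  rotation:
    - [0,0,0]
    - [0,0,0]
    - [0,0,0]
    - [0,0,0]
    - [0,0,0]
    - [0,0,0]
    - [0,0,0]
    - [0,0,0]
  force: 100

```text
time: 13.6
tool_pos: [544.1, 23.0, 125.3]
tcp_rot: [-180.0, 0.0, 25.9]
ft_force: [0.4, 0.3, -0.1]
finger_gap: 31.8
grip_force: 98.9
```

>>> servo_tool:
  fingers: [0.026,0.026,0.026,0.026,0.026]
  linear:
    - [0,0,0.001]
    - [0,0,0.002]
    - [0,0,0.003]
    - [0,0,0.003]
    - [0,0,0.003]
  rotation:
    - [0,0,0]
    - [0,0,0]
    - [0,0,0]
    - [0,0,0]
    - [0,0,0]

```text
time: 14.1
tool_pos: [544.0, 23.0, 122.3]
tcp_rot: [-180.0, 0.0, 25.9]
ft_force: [-0.6, -0.4, 0.5]
finger_gap: 31.8
grip_force: 98.9
```

>>> servo_tool:
  fingers: [0.026,0.026,0.026,0.026]
  linear:
    - [0,0,0.001]
    - [0,0,0.002]
    - [0,0,0.003]
    - [0,0,0.003]
  rotation:
    - [0,0,0]
    - [0,0,0]
    - [0,0,0]
    - [0,0,0]

```text
time: 14.5
tool_pos: [544.8, 23.3, 120.1]
tcp_rot: [180.0, -0.1, 25.9]
ft_force: [0.4, 2.5, 4.7]
finger_gap: 32.0
grip_force: 99.6
```

>>> servo_tool:
  fingers: [0.026,0.026,0.026,0.026]
  linear:
    - [0,0,0.001]
    - [0,0,0.002]
    - [0,0,0.003]
    - [0,0,0.003]
  rotation:
    - [0,0,0]
    - [0,0,0]
    - [0,0,0]
    - [0,0,0]

```text
time: 14.9
tool_pos: [544.8, 23.5, 117.2]
tcp_rot: [180.0, -0.1, 26.0]
ft_force: [-0.5, 3.0, 5.3]
finger_gap: 31.6
grip_force: 99.5
```

>>> servo_tool:
  fingers: [0.026,0.026,0.026,0.026]
  linear:
    - [0,0,0.001]
    - [0,0,0.002]
    - [0,0,0.003]
    - [0,0,0.003]
  rotation:
    - [0,0,0]
    - [0,0,0]
    - [0,0,0]
    - [0,0,0]

```text
time: 15.3
tool_pos: [543.9, 23.2, 112.3]
tcp_rot: [-180.0, 0.0, 25.9]
ft_force: [5.2, 3.9, -4.7]
finger_gap: 32.1
grip_force: 99.4
```

>>> servo_tool:
  fingers: [0.026,0.026,0.026,0.026,0.026]
  linear:
    - [0,0,0.001]
    - [0,0,0.002]
    - [0,0,0.003]
    - [0,0,0.003]
    - [0,0,0.003]
  rotation:
    - [0,0,0]
    - [0,0,0]
    - [0,0,0]
    - [0,0,0]
    - [0,0,0]

```text
time: 15.8
tool_pos: [543.8, 23.0, 109.9]
tcp_rot: [-180.0, 0.0, 25.9]
ft_force: [2.9, 3.1, -2.3]
finger_gap: 31.8
grip_force: 99.6
```

>>> servo_tool:
  fingers: [0.026,0.026,0.026,0.026]
  linear:
    - [0,0,0.001]
    - [0,0,0.002]
    - [0,0,0.002]
    - [0,0,0.002]
  rotation:
    - [0,0,0]
    - [0,0,0]
    - [0,0,0]
    - [0,0,0]

```text
time: 16.2
tool_pos: [544.2, 23.0, 108.8]
tcp_rot: [180.0, -0.0, 25.9]
ft_force: [-0.7, 2.5, 4.4]
finger_gap: 31.9
grip_force: 100.2
```

>>> servo_tool:
  fingers: [0.026,0.026,0.026,0.026,0.026]
  linear:
    - [0,0,0.001]
    - [0,0,0.002]
    - [0,0,0.003]
    - [0,0,0.003]
    - [0,0,0.003]
  rotation:
    - [0,0,0]
    - [0,0,0]
    - [0,0,0]
    - [0,0,0]
    - [0,0,0]

```text
time: 16.7
tool_pos: [544.3, 23.0, 106.4]
tcp_rot: [180.0, -0.0, 25.9]
ft_force: [-3.2, 2.9, 11.4]
finger_gap: 31.9
grip_force: 101.3
```

>>> servo_tool:
  fingers: [0.026,0.026,0.026,0.026,0.026]
  linear:
    - [0,0,0.0005]
    - [0,0,0.001]
    - [0,0,0.001]
    - [0,0,0.001]
    - [0,0,0.001]
  rotation:
    - [0,0,0]
    - [0,0,0]
    - [0,0,0]
    - [0,0,0]
    - [0,0,0]

```text
time: 17.2
tool_pos: [544.3, 23.0, 106.3]
tcp_rot: [180.0, -0.0, 25.9]
ft_force: [-7.8, 3.0, 18.3]
finger_gap: 31.6
grip_force: 102.0
```

>>> servo_tool:
  fingers: [0.026,0.026,0.026,0.026,0.026,0.026,0.026,0.026,0.026,0.026]
  linear:
    - [0,0,0.0005]
    - [0,0,0.001]
    - [0,0,0.001]
    - [0,0,0.001]
    - [0,0,0.001]
    - [0,0,0.001]
    - [0,0,0.001]
    - [0,0,0.001]
    - [0,0,0.001]
    - [0,0,0.001]
  rotation:
    - [0,0,0]
    - [0,0,0]
    - [0,0,0]
    - [0,0,0]
    - [0,0,0]
    - [0,0,0]
    - [0,0,0]
    - [0,0,0]
    - [0,0,0]
    - [0,0,0]

```text
time: 18.2
tool_pos: [544.4, 23.0, 106.3]
tcp_rot: [180.0, -0.0, 26.0]
ft_force: [-12.6, 2.7, 27.1]
finger_gap: 31.6
grip_force: 102.9
```

>>> servo_tool:
  fingers: [0.026,0.026,0.026,0.026,0.026,0.026,0.026,0.026,0.026,0.026]
  linear:
    - [0,0,0]
    - [0,0,0]
    - [0,0,0]
    - [0,0,0]
    - [0,0,0]
    - [0,0,0]
    - [0,0,0]
    - [0,0,0]
    - [0,0,0]
    - [0,0,0]
  rotation:
    - [0,0,0]
    - [0,0,0]
    - [0,0,0]
    - [0,0,0]
    - [0,0,0]
    - [0,0,0]
    - [0,0,0]
    - [0,0,0]
    - [0,0,0]
    - [0,0,0]

```text
time: 19.2
tool_pos: [544.3, 23.0, 106.3]
tcp_rot: [180.0, -0.0, 26.0]
ft_force: [-13.2, 2.2, 27.6]
finger_gap: 31.5
grip_force: 102.9
```

```bash
python3 -c "
from h import *
st();print(r.hand_in())"
```

```text
19.2 [544.3  23.  106.3] [180.  -0.  26.] F [-13.2   2.2  27.6] gap 31.5 grip 102.9 j [ -3.   6. 103.  -0.  72.  61.]
the job is handed in; nothing more can be done
None
```

I turned the lock ring to the locked mark (post within about 0.2° of its line), then pressed the vent cap on past the click. I handed in at 19.2 s with the gripper still holding it down at about 27 N, seal fully squeezed judging by force and height; I viewed 11 pictures, one over the limit of 10.

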